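# Jog the spice turntable round with its spring-centred toggle

## Task

Bring the glass jar with the steel twist cap round to the front of the motor turntable: push the toggle on the switch box to the side that turns it there the short way, hold it over while the platter turns, and let it spring back to the middle so that the jar stops in line with the pointer nose on the turntable's base. Let the motor do the turning: touch neither the turntable nor anything riding on it, and leave the green lid, the spoon and the steel bowl on the shelf where they are.

Things in the scene. Friction and masses are not known exactly. Their poses are not given: they have to be found in the camera images.
- switch_box: White plastic switch box on a steel flange, screwed to the shelf, top at z = 36 mm; flange 100 x 110 mm, box 76 mm (its x) by 92 mm (its y). Origin: centre of its underside. Its front (-x axis) faces roughly towards the robot, its +y axis is 'left' and -y 'right' as seen from the robot. Carries the toggle.
- toggle (a joint): Lean of the toggle paddle (rad) from its spring-centred middle, about an axis along the box's x, 28 mm above the shelf at the box's centre. 0 = middle, + = to the box's +y (left), - = right, stops at +-0.55. About 1.6 N at mid-paddle per 0.1 rad; let go, it returns to 0 at once. Held over, it runs the turntable's motor (see platter).
- toggle_tip (a point): Middle of the top edge of the toggle: a flat steel paddle 26 mm wide (box's x), 9 mm thick (box's y), standing 38 mm high out of a black rubber gaiter; at rest it spans heights 50 to 88 mm above the shelf, this point at 88 mm over the box's centre. It moves 31 mm sideways to each stop; 0.3 to 0.45 rad of lean is enough. At least 60 mm of free room on all sides, except the box below.
- hub (a point): Centre of the turntable on the platter's axis, at the lower deck's height, 34 mm above the shelf. White plastic turntable: fixed round base 300 mm across; lower deck 330 mm across, floor 34 mm up; upper deck 177 mm across, floor 120 mm up; the highest thing on it, the masala dabba's lid knob, is 175 mm up.
- front_place (a point): Point on the lower deck 123 mm from the hub, fixed to the base and in line with the pointer nose, a moulded corner with a dark strip that sticks out 39 mm past the lower deck at the front (roughly towards the robot). The jar must end here.
- platter (a joint): Angle of the platter (rad), 0 at the start, + = anticlockwise from above. Toggle held left (+): it turns clockwise (edge near the robot goes left); held right: anticlockwise. Speed grows with lean: nothing below 0.07, about 0.25 rad/s at 0.33, 0.45 at the stop. It coasts on 0.05 to 0.12 rad after release. Each rad turned shifts the toggle's middle 0.05 rad to the pushed side.
- jar: Clear glass jar, 56 mm across, with a ribbed steel twist cap, 114 mm high, standing loose on the lower deck to the left or right of the hub. Origin: centre of its underside. The only tall round container on the lower deck.
- tin: Small square lidded steel tin, 46 mm wide, 58 mm high, loose on the lower deck on the side opposite the jar. Origin: centre of its underside.
- bowl: Tiny aluminium bowl, 62 mm across, 26 mm high, loose on the lower deck on the side away from the nose. Origin: centre of its underside.
- dabba: Round steel masala dabba with clear lid, 150 mm across, 55 mm high with its knob, loose on the upper deck. Origin: centre of its underside.
- turntable: The turntable with its base and platter. Origin: centre of the base's underside on the shelf; its -x axis points to the pointer nose.
- silicone_lid: Green silicone lid, 110 mm across, 17 mm high with its knob, lying on the shelf. Origin: centre of its underside.
- spoon: Steel spoon, 170 mm long, lying on the shelf. Origin: underside, at mid-length.
- katori: Steel bowl, 84 mm across, 36 mm high, on the shelf. Origin: centre of its underside.

How it is judged:
On the way:
1. the toggle is pushed well over to one side (0.2 rad or more) and held there for 0.4 s ((value of joint toggle above 0.2 rad or value of joint toggle below -0.2 rad)), for 0.4 s.
At the end, for the whole second after the job is handed in: The jar stands upright on the lower deck within 35 mm (16 degrees of turn) of the front place by the nose, the toggle is let go and within 0.1 rad of its middle, the platter is still (under 0.04 rad/s), and the tin, bowl and dabba stand upright on their decks (horizontal distance between jar and front_place below 0.035 m and value of joint toggle between -0.1 and 0.1 rad and velocity of joint platter between -0.04 and 0.04 rad/s and angle between each of jar, tin, bowl, dabba's own z axis and vertical below 0.15 rad and height (world z) of each of jar, tin, bowl above 0.028 m and height (world z) of dabba above 0.11 m); the robot touches nothing.
It fails at once if the jar is sent the long way, round the back of the turntable (x of jar in the frame of turntable above 0.1 m).
It fails at once if the robot touches the turntable (more than 0.5 N) (contact force between any of the arm, the fingers and turntable above 0.5 N).
It fails at once if the robot touches the jar, tin, bowl or dabba on the turntable (more than 0.5 N) (contact force between any of the arm, the fingers and jar above 0.5 N or contact force between any of the arm, the fingers and tin above 0.5 N or contact force between any of the arm, the fingers and bowl above 0.5 N or contact force between any of the arm, the fingers and dabba above 0.5 N).
It fails at once if the silicone lid, spoon or katori on the shelf is shifted by more than 20 mm (distance of any of silicone_lid, spoon, katori from where it was at the start of the episode above 0.02 m).
It also fails if it takes over 43 s, if anything falls off the work surface, if the arm or the gripper's body presses on something with over 40 N, if the wrist force passes 120 N, or if a joint passes its speed limit or range.

## Robot

A 7-joint arm with a two-finger parallel gripper is mounted at the origin on the work surface. World frame = base frame: x ahead of the robot, y to its left, z up, the work surface at z = 0. Lengths are in m, angles in rad, forces in N, time in s.
With the tool pointing down it reaches from about 0.375 to 0.925 m from the base axis. Payload 3.1 kg.
Tool frame: the origin (TCP) lies at the centre of the arm's flange, where the gripper is bolted on; the fingertips stand 173 mm ahead of it and the grasp point (between the pads) lies 155 mm ahead of it (r.finger_overhang is the distance from the TCP to the fingertips, in m); z points along the fingers, y is the direction in which the jaws open and shut (so a half turn about z gives the same grasp; the last joint's range is limited). The gripper opens to 85 mm and grips with 20 to 120 N. Pads are 22 mm wide; open, the fingers measure 114 mm over their backs; the gripper's body (76 mm by 85 mm) begins 54 mm behind the grasp point. The pads swing forward as they close: fully open they stand 13 mm farther back than shut.
Start: joints at [-1.283, 0.383, 0.044, 1.598, -0.018, 1.161, -0.05], TCP at [0.245, 0.602, 0.405] pointing down, gripper open.
Joint ranges: [-2.61, 2.61], [-0.41, 2.15], [-1.48, 1.57], [0, 2.5], [-1.57, 4.71], [0.05, 1.97], [-2.85, 2.85]. Speed limits (rad/s): [2.79, 2.79, 3.14, 3.14, 3.14, 3.14, 3.14].

## Interface

Orientations are given as a unit quaternion [w, x, y, z].
In Python, from rig import r gives the robot as it stands.
- The arm moves only by the shell command python3 -m crank 'ROWS' [OPENING]. ROWS is JSON, a list that holds one entry, the list of rows, each a list of 4 numbers: the shift along the tool's x, y, z in m, then the turn about the tool's z in degrees. In form: [[[x, y, z, spin], ...]]. A call has 1 to 20 rows; each row shifts and turns the commanded pose from where the row before left it, along the tool's axes as they then stand; what a row does not reach is not made up. A row lasts 1/8 s, in which the tool goes at most 62.5 mm and 10.7 degrees, less where a joint would pass 70% of its speed; a pose out of reach is approached as far as the arm can. A call is refused whole if a number of a shift passes 0.0625 or a number of a turn 10.7, either way. A call with a gripper value outside its range is refused whole. OPENING is the finger opening in m, from 0 to 0.0854, set as the call begins (- or left out, the last holds). The fingers move at their own pace and stop on an object; the grip force is fixed at half the most. Time passes only in rows, so rows that do not move let the fingers close. It gives the time, the measured TCP pose, the force and the opening at its end, in the units of the state.
- r.observe(): the state, without advancing time (a new reading comes with each control period).
- r.grab_frame(name): name is "scene" or "top"; returns a dict with "frame" (480x640x3 uint8, red, green, blue), "vertical_fov" (degrees; the focal length in pixels is half the picture's height over the tangent of half this angle, whatever the lens; pixels are square), "cx", "cy" (the principal point, pixels), "rvec" (rotation vector, rad) and "tvec" (3), from world to camera coordinates, as OpenCV has them. Camera axes: x right, y down, z forward; pixel columns grow to the right and rows downward; lengths in m; the calibration is good to about 2 mm. A picture is of the moment at which its call begins. There is no depth.
- r.hand_in(): hands the job in, once; it reports no verdict.
The state is a dict: "time_s": time; "joint_positions": joint angles; "joint_vel": joint speeds; "effort": joint torques, N m; "tool_pos": TCP position; "tool_rot": TCP orientation; "force": force on the tool from outside, world axes, zero at the start; "moment": the same for the moment, N m; "width": opening from 0.0 (shut) to 1.0 (fully open).
Only numpy, scipy, OpenCV 4.12 (cv2) and the standard library are available. Lean on these libraries where they do the work, as an engineer would, in place of code of your own. Each camera call takes 0.05 s, during which the arm holds its last target. There are 200 camera calls.

## Working session

There is one attempt and no reset: what is moved stays moved. The work goes in short steps, Python scripts to look and compute and a shell command to move; the robot and the scene stay as the last step left them, time stands still between calls to the robot, and variables do not carry over. Pictures are saved under pics/ and viewed, about 8 in all and at most 12, crops included, and the job is handed in when it is done.

```bash
mkdir -p pics; cat > h.py <<'E'
import numpy as np, cv2
from rig import r
def grab(n,f=None):
    d=r.grab_frame(n)
    if f: cv2.imwrite('pics/'+f,d['frame'][:,:,::-1])
    return d
def K(d):
    f=240/np.tan(np.radians(d['vertical_fov'])/2)
    return np.array([[f,0,d['cx']],[0,f,d['cy']],[0,0,1.]])
def px2w(d,u,v,z):
    R=cv2.Rodrigues(np.array(d['rvec'],float))[0];t=np.array(d['tvec'],float).ravel()
    c=-R.T@t; w=R.T@np.linalg.inv(K(d))@np.array([u,v,1.])
    return c+w*(z-c[2])/w[2]
def w2px(d,p):
    return cv2.projectPoints(np.array([p],float),np.array(d['rvec'],float),np.array(d['tvec'],float),K(d),None)[0].ravel()
E
python3 - <<'E'
from h import *
for n in('top','scene'):
    d=grab(n,n+'0.png');print({k:v for k,v in d.items() if k!='frame'})
s=r.observe();print(s['time_s'],s['tool_pos'],s['tool_rot'],s['force'],s['width'])
E
```

```text
{'vertical_fov': 47.483963491423026, 'cx': 320.1316621925465, 'cy': 239.27972321184242, 'rvec': array([ 2.1297687 , -2.17211985,  0.20207662]), 'tvec': array([-0.00900738,  0.61636499,  1.31483857])}
{'vertical_fov': 53.57632064409976, 'cx': 316.9596699246605, 'cy': 246.2334363636389, 'rvec': array([ 1.47962948,  2.2540489 , -0.72445116]), 'tvec': array([ 0.2230143 , -0.37757435,  1.51348929])}
0.1 [0.24441906 0.60182034 0.40338342] [-1.69520042e-04  1.91681601e-01  9.81456408e-01 -1.20636701e-03] [-0.15622085 -0.26591425 -0.26647198] 1.002829738039486
```

View pics/top0.png

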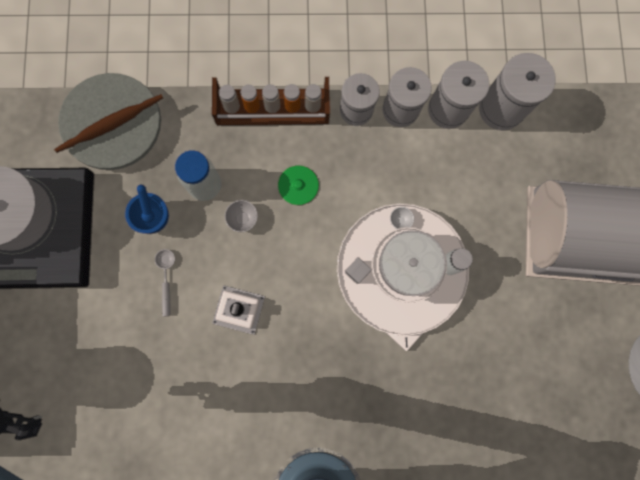

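View pics/scene0.png

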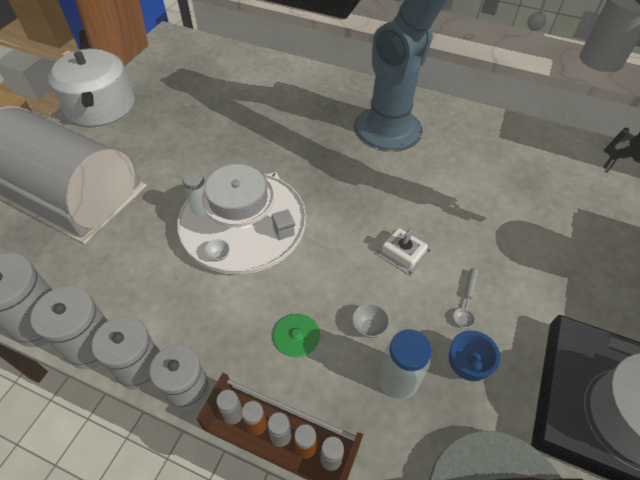

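The top view has world +x up and +y left. The switch box is at about (238,310), with its toggle near (236,309). The turntable is at about (403,268), its nose at (406,343). The jar cap is at (460,259), on the right, so the short way is clockwise and the toggle goes left (+y).

```bash
python3 - <<'E'
from h import *
d=grab('top');s=grab('scene')
im=d['frame']
c=cv2.resize(im[280:340,205:275],None,fx=8,fy=8,interpolation=cv2.INTER_CUBIC)
c2=cv2.resize(s['frame'][220:280,370:440],None,fx=8,fy=8,interpolation=cv2.INTER_CUBIC)
cv2.imwrite('pics/box.png',cv2.resize(np.hstack([c,c2]),(800,343))[:,:,::-1])
# white mask components
g=im.astype(int);m=((g.min(2)>175)).astype(np.uint8)
n,l,st,ce=cv2.connectedComponentsWithStats(m)
for i in range(1,n):
    if st[i,4]>150: print(st[i],ce[i])
cs=cv2.findContours(m[285:335,205:275].copy(),cv2.RETR_EXTERNAL,cv2.CHAIN_APPROX_NONE)[0]
k=max(cs,key=cv2.contourArea);rc=cv2.minAreaRect(k);print(rc)
b=cv2.boxPoints(rc)+[205,285];P=[px2w(d,*p,.036)[:2] for p in b];print(np.round(P,3),np.mean(P,0))
print('tip',px2w(d,236,309,.088))
jar=px2w(d,460,259,.148);print('jar',jar)
mt=m.copy();mt[:,:330]=0;mt[:,475:]=0;mt[:200]=0;mt[355:]=0
pts=np.argwhere(mt)[:,::-1].astype(np.float32)
cs=cv2.findContours(mt,cv2.RETR_EXTERNAL,cv2.CHAIN_APPROX_NONE)[0];k=max(cs,key=cv2.contourArea)
W=np.array([px2w(d,*p[0],.036)[:2] for p in k])
a=np.c_[2*W,np.ones(len(W))];w=np.ones(len(W))
for _ in range(20):
    q=np.linalg.lstsq(a*w[:,None],(W**2).sum(1)*w,rcond=None)[0];R=np.sqrt(q[2]+q[0]**2+q[1]**2)
    w=1/(1+((np.hypot(*(W-q[:2]).T)-R)/.003)**2)
print('hub',q[:2],R); 
nose=px2w(d,406,344,.02);print('nose',nose,np.hypot(*(nose[:2]-q[:2])))
f=nose[:2]-q[:2];j=jar[:2]-q[:2]
print('jar r',np.hypot(*j),'turn',np.arctan2(f[1],f[0])-np.arctan2(j[1],j[0]))
E
```

```text
[ 343  207  114  143 5051] [387.5224708  287.89229855]
[417 209  38  26 466] [434.39270386 224.42060086]
[216 292  40  35 459] [232.95206972 309.38562092]
((30.382354736328125, 23.9705867767334), (34.68259048461914, 28.376665115356445), 14.03624439239502)
[[0.426 0.241]
 [0.493 0.224]
 [0.47  0.141]
 [0.404 0.158]] [0.44812184 0.19112515]
tip [0.44604006 0.18310478 0.088     ]
jar [ 0.54822448 -0.34169916  0.148     ]
hub [ 0.52608397 -0.22955691] 0.14556313971448565
nose [ 0.35315106 -0.22999204  0.02      ] 0.1729334574546459
jar r 0.1143069786147886 turn -1.7632056967796306
```

View pics/box.png

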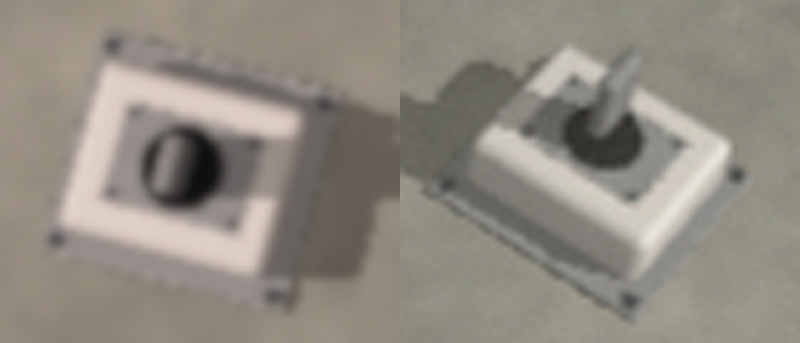

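```bash
python3 - <<'E'
from h import *
d=grab('top');im=d['frame']
cv2.imwrite('pics/tt.png',cv2.resize(im[195:360,325:485],None,fx=3.6,fy=3.6,interpolation=cv2.INTER_CUBIC)[:,:,::-1])
for uv in((112,45),(272,297),(57,240),(325,103)):print(px2w(d,205+uv[0]/5.714,280+uv[1]/5.714,.004))
print('box',px2w(d,238.5,309.9,.004),'tip',px2w(d,235.1,308.9,.088))
s=r.observe();R=cv2.Rodrigues(np.array([0,0,0.]))[0]
from scipy.spatial.transform import Rotation as Ro
q=s['tool_rot'];R=Ro.from_quat([q[1],q[2],q[3],q[0]]).as_matrix();print(R)
b=px2w(d,238.5,309.9,.004)
print(R.T@(np.array([b[0],b[1],.30])-s['tool_pos']))
E
```

```text
[0.50279969 0.22258021 0.004     ]
[0.39093222 0.15201623 0.004     ]
[0.41770143 0.24613012 0.004     ]
[0.47523811 0.12840533 0.004     ]
box [0.44661967 0.18735325 0.004     ] tip [0.44631985 0.18523022 0.088     ]
[[-9.26541151e-01  3.76193172e-01 -4.38373531e-04]
 [ 3.76193426e-01  9.26540414e-01 -1.16910546e-03]
 [-3.36386993e-05 -1.24813756e-03 -9.99999221e-01]]
[-0.34329902 -0.30805493  0.10438974]
```

View pics/tt.png

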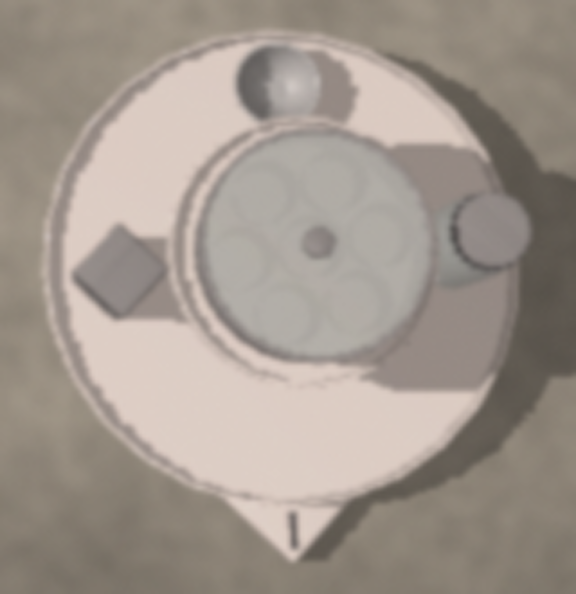

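Deck centre (281,268) and nose tip (294,560) in the 3.6x crop, with the jar cap at (493,231). I'll move over the box now.

```bash
python3 -m crank '[[[-0.043,-0.0385,0,0],[-0.043,-0.0385,0,0],[-0.043,-0.0385,0,0],[-0.043,-0.0385,0,0],[-0.043,-0.0385,0.026,0],[-0.043,-0.0385,0.026,0],[-0.043,-0.0385,0.026,0],[-0.042,-0.0385,0.026,0],[0,0,0,-6],[0,0,0,0],[0,0,0,0]]]' 0.06
python3 - <<'E'
from h import *
from scipy.spatial.transform import Rotation as Ro
d=grab('top','over.png')
h=px2w(d,403.05,269.4,.045)[:2];n=px2w(d,406.7,350.6,.03)[:2];j=px2w(d,461.9,259.2,.148)[:2];k=px2w(d,413.3,262.2,.175)
f=n-h;v=j-h
print('hub',h,'knob',k,'nose',n,np.hypot(*f),'jar',j,np.hypot(*v),'turn',np.arctan2(f[1],f[0])-np.arctan2(v[1],v[0]))
s=r.observe();q=s['tool_rot'];R=Ro.from_quat([q[1],q[2],q[3],q[0]]).as_matrix();print(R.round(3),s['tool_pos'],s['width'],s['time_s'])
print(R.T@(np.array([.4465,.1865,.232])-s['tool_pos']))
sc=grab('scene','over_s.png')
a=sc['frame'][120:300,330:510]
cv2.imwrite('pics/ov.png',cv2.resize(a,None,fx=3.3,fy=3.3,interpolation=cv2.INTER_CUBIC)[:,:,::-1])
E
```

```text
time_s: 1.62
tool_pos: [0.4454, 0.1909, 0.3021]
tool_rot: [0.0, 0.14, 0.99, 0.0]
force: [0.8, 0.5, 1.1]
width: 0.7
hub [ 0.53700109 -0.22665901] knob [ 0.53970332 -0.22704946  0.175     ] nose [ 0.33747468 -0.22916465] 0.19954214073038318 jar [ 0.54767551 -0.34610829] 0.11992528269628519 turn -1.6473659420799627
[[-0.961  0.276  0.001]
 [ 0.276  0.961  0.001]
 [-0.001  0.001 -1.   ]] [0.44533144 0.19108494 0.30219091] 0.7061721249016537 1.675
[-0.00235353 -0.00415963  0.07018768]
```

View pics/ov.png

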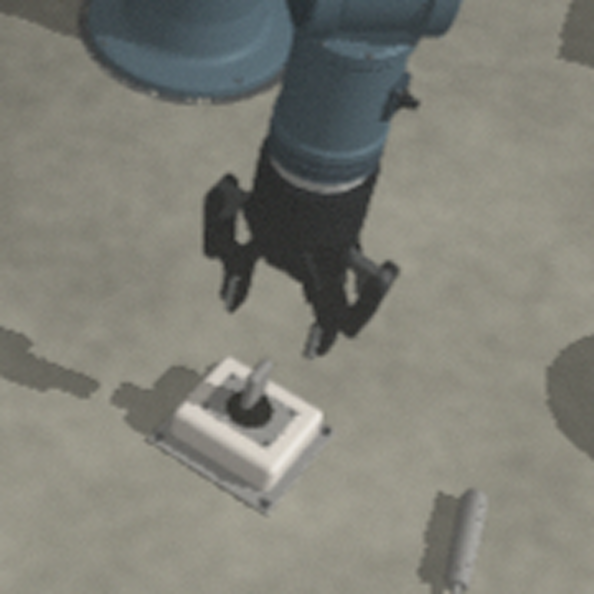

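The open fingers straddle the toggle in line with the box's y axis. The jar needs a turn of about -1.65 rad. Next I descend.

```bash
python3 -m crank '[[[-0.002,-0.004,0.035,0],[0,0,0.035,0],[0,0,0,0],[0,0,0,0]]]'
python3 - <<'E'
from h import *
sc=grab('scene')
a=sc['frame'][150:290,350:490]
cv2.imwrite('pics/dn.png',cv2.resize(a,None,fx=4,fy=4,interpolation=cv2.INTER_CUBIC)[:,:,::-1])
E
```

```text
time_s: 2.22
tool_pos: [0.4467, 0.1862, 0.2327]
tool_rot: [0.001, 0.14, 0.99, 0.001]
force: [-1.2, 0.4, 0.3]
width: 0.706
```

View pics/dn.png

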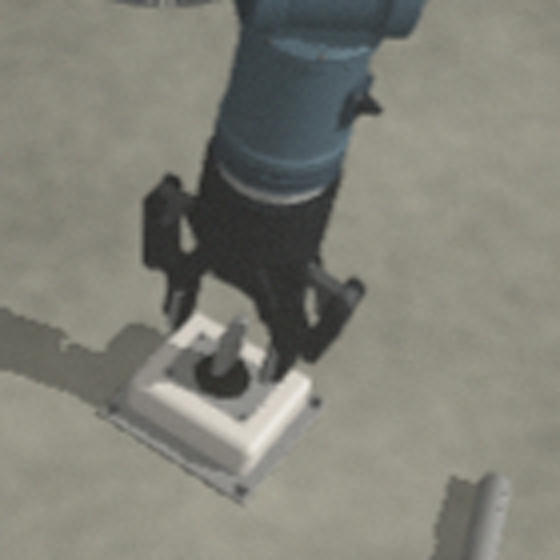

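The paddle stands between the pads, clear of both. Now I push left.

```bash
cat > m.py <<'E'
from h import *
import sys
# jar cap: search by difference? report platter angle from tin/bowl/jar view
d=grab('top',sys.argv[1]);s=r.observe();print(s['time_s'],s['tool_pos'],s['force'])
cv2.imwrite('pics/c_'+sys.argv[1],cv2.resize(d['frame'][195:360,325:485],None,fx=3.6,fy=3.6,interpolation=cv2.INTER_CUBIC)[:,:,::-1])
# unwrap: dark-ish (non white) angular profile at r=.123 deck level .034 for tin; jar cap ring at z=.148
h=np.array([.538,-.2268]);g=d['frame'].astype(int).min(2)
E
python3 -m crank '[[[0,0.02,0,0],[0,0.018,0,0],[0,0,0,0],[0,0,0,0],[0,0,0,0],[0,0,0,0]]]'; python3 m.py p1.png
```

```text
time_s: 3.02
tool_pos: [0.4568, 0.2214, 0.2317]
tool_rot: [-0.0, 0.14, 0.99, -0.0]
force: [0.7, -2.5, 1.6]
width: 0.701
3.075 [0.45682299 0.22146728 0.23169667] [-0.26008948 -2.46493288  1.5252832 ]
```

```bash
python3 -m crank '[[[0,0.009,0,0],[0,0,0,0],[0,0,0,0],[0,0,0,0],[0,0,0,0],[0,0,0,0],[0,0,0,0],[0,0,0,0],[0,0,0,0],[0,0,0,0],[0,0,0,0],[0,0,0,0]]]'; python3 m.py p2.png
```

```text
time_s: 4.58
tool_pos: [0.4591, 0.2306, 0.2315]
tool_rot: [-0.0, 0.14, 0.99, -0.0]
force: [-1.4, -4.8, -1.4]
width: 0.701
4.625 [0.4590453  0.23058936 0.23153075] [-1.76255434 -4.66720891 -1.13243785]
```

View pics/c_p2.png

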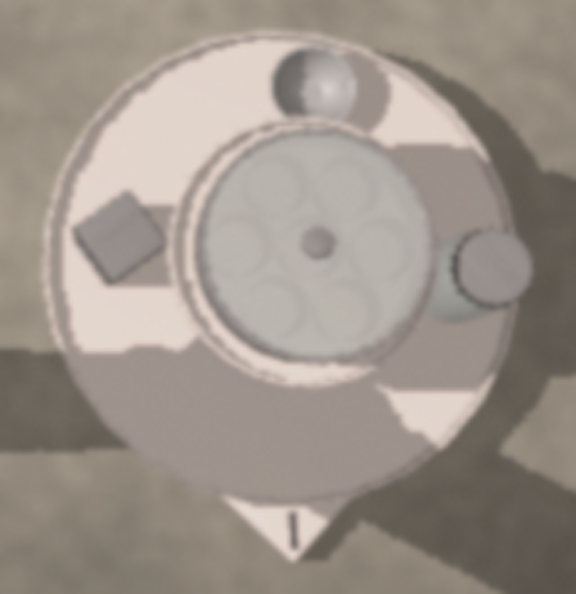

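Turning clockwise: the cap moved from (493,231) to (493,268), about 0.19 rad. I push slightly more and hold.

```bash
cat >> m.py <<'E'
# jar-cap tracker: template from p2 (cap at crop (493,268))
p=cv2.imread('pics/p2.png');u,v=325+493/3.6,195+268/3.6
c=np.array(cv2.getRectSubPix(p,(25,25),(u,v)))
yy,xx=np.mgrid[-12:13,-12:13];mk=((xx**2+yy**2)<=144).astype(np.uint8)[:,:,None].repeat(3,2)
res=cv2.matchTemplate(np.ascontiguousarray(d['frame'][:,:,::-1]),c,cv2.TM_SQDIFF,mask=mk)
n=np.array([.3375,-.2292])-h;best=[]
for a in np.arange(0,2.4,.01):  # clockwise turn of the cap on its circle
    t=np.arctan2(-.1194,.0107)-a;P=w2px(d,[h[0]+.121*np.cos(t),h[1]+.121*np.sin(t),.148])
    x,y=np.round(P-12).astype(int);best.append((res[y-1:y+2,x-1:x+2].min(),a,t))
best.sort();b=best[0];print('turned',b[1],'left',(b[2]-np.arctan2(n[1],n[0]))%(2*np.pi),[(int(q[0]),round(q[1],2)) for q in best[:5]])
E
python3 -m crank '[[[0,0.003,0,0],[0,0,0,0],[0,0,0,0],[0,0,0,0],[0,0,0,0],[0,0,0,0],[0,0,0,0],[0,0,0,0],[0,0,0,0],[0,0,0,0],[0,0,0,0],[0,0,0,0]]]'; python3 m.py p3.png
```

```text
time_s: 6.12
tool_pos: [0.4599, 0.2334, 0.2317]
tool_rot: [-0.0, 0.14, 0.99, -0.0]
force: [-1.9, -5.1, -0.3]
width: 0.704
6.175 [0.45991368 0.23344725 0.23166624] [-1.23615626 -4.73709816 -0.43766372]
turned 0.47000000000000003 left 1.1782028205956925 [(47333, np.float64(0.47)), (47333, np.float64(0.48)), (48837, np.float64(0.43)), (48837, np.float64(0.44)), (48837, np.float64(0.45))]
```

View pics/c_p3.png

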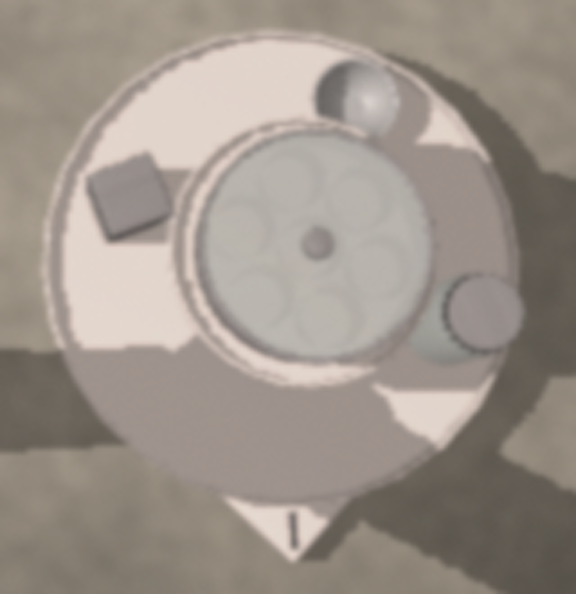

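Cap now at (483,312) and the tracker agrees roughly. I continue with a little more push.

```bash
python3 -m crank '[[[0,0.002,0,0],[0,0,0,0],[0,0,0,0],[0,0,0,0],[0,0,0,0],[0,0,0,0],[0,0,0,0],[0,0,0,0],[0,0,0,0],[0,0,0,0],[0,0,0,0],[0,0,0,0],[0,0,0,0],[0,0,0,0],[0,0,0,0],[0,0,0,0],[0,0,0,0],[0,0,0,0],[0,0,0,0],[0,0,0,0]]]'; python3 m.py p4.png
```

```text
time_s: 8.68
tool_pos: [0.4605, 0.2352, 0.2316]
tool_rot: [-0.0, 0.14, 0.99, -0.0]
force: [-2.0, -5.3, -0.9]
width: 0.7
8.725 [0.46047305 0.23519132 0.23164607] [-1.73920943 -5.11054629 -0.89738171]
turned 0.89 left 0.7582028205956926 [(152829, np.float64(0.89)), (152829, np.float64(0.9)), (152829, np.float64(0.91)), (152829, np.float64(0.92)), (152829, np.float64(0.93))]
```

View pics/c_p4.png

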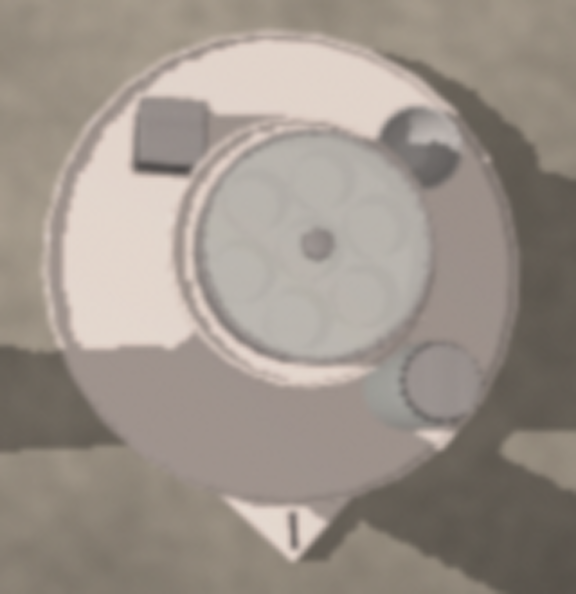

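Cap at (441,381), so 0.72–0.76 rad left at about 0.18 rad/s.

```bash
python3 -m crank '[[[0,0.001,0,0],[0,0,0,0],[0,0,0,0],[0,0,0,0],[0,0,0,0],[0,0,0,0],[0,0,0,0],[0,0,0,0],[0,0,0,0],[0,0,0,0],[0,0,0,0],[0,0,0,0],[0,0,0,0],[0,0,0,0],[0,0,0,0],[0,0,0,0],[0,0,0,0]]]'; python3 m.py p5.png
```

```text
time_s: 10.85
tool_pos: [0.4607, 0.2361, 0.2316]
tool_rot: [-0.0, 0.14, 0.99, -0.0]
force: [-1.2, -5.6, -0.3]
width: 0.702
10.9 [0.46074339 0.23613133 0.23161558] [-2.01065312 -5.2613171   0.84891404]
turned 1.29 left 0.3582028205956922 [(257653, np.float64(1.29)), (257653, np.float64(1.3)), (286257, np.float64(1.31)), (286257, np.float64(1.32)), (286257, np.float64(1.33))]
```

View pics/c_p5.png

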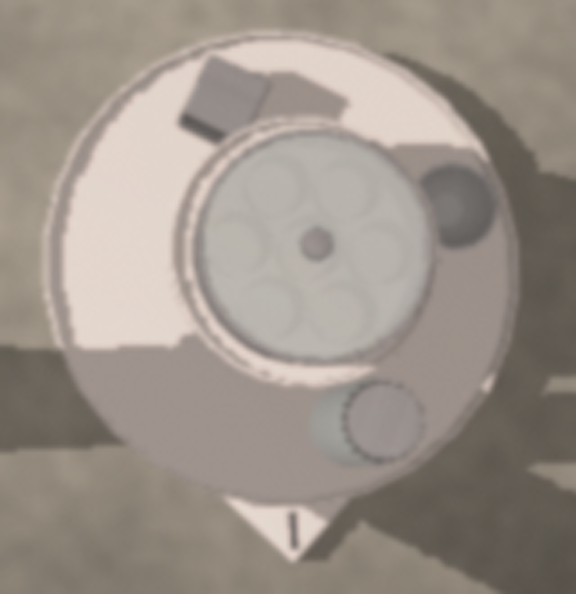

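Cap at (384,421): about 0.35 rad left. I hold 10 rows more, release and let it coast.

```bash
python3 -m crank '[[[0,0,0,0],[0,0,0,0],[0,0,0,0],[0,0,0,0],[0,0,0,0],[0,0,0,0],[0,0,0,0],[0,0,0,0],[0,0,0,0],[0,0,0,0],[0,-0.03,0,0],[0,-0.023,0,0],[0,0,0,0],[0,0,0,0],[0,0,0,0],[0,0,0,0],[0,0,0,0],[0,0,0,0]]]'; python3 m.py p6.png;  python3 -m crank '[[[0,0,-0.035,0],[0,0,-0.035,0],[0,0,-0.035,0],[0,0,0,0],[0,0,0,0],[0,0,0,0],[0,0,0,0],[0,0,0,0]]]'; python3 m.py p7.png
python3 - <<'E'
from h import *
a=cv2.imread('pics/c_p7.png')[::,:][90:,:]
sc=grab('scene','s7.png')
b=cv2.resize(sc['frame'][130:290,330:440,::-1],(346,504),interpolation=cv2.INTER_CUBIC)
a=cv2.resize(a,(454,397)); o=np.zeros((504,800,3),np.uint8);o[:397,:454]=a;o[:,454:]=b;cv2.imwrite('pics/fin.png',o)
E
```

```text
time_s: 13.15
tool_pos: [0.4463, 0.1856, 0.2316]
tool_rot: [-0.0, 0.14, 0.99, -0.0]
force: [0.8, 0.7, -0.3]
width: 0.702
13.2 [0.44626726 0.18557086 0.23165748] [-1.06890268  0.42377793 -0.15165994]
turned 0.58 left 1.0682028205956926 [(322105, np.float64(0.58)), (329813, np.float64(0.62)), (329813, np.float64(0.63)), (330993, np.float64(0.59)), (330993, np.float64(0.6))]
time_s: 14.2
tool_pos: [0.4461, 0.1854, 0.336]
tool_rot: [-0.001, 0.14, 0.99, -0.0]
force: [-0.9, 0.6, -0.4]
width: 0.706
14.25 [0.44616483 0.1854291  0.33619793] [-0.70228425  0.15544074  0.07594914]
turned 1.18 left 0.4682028205956925 [(283905, np.float64(1.18)), (298985, np.float64(1.19)), (298985, np.float64(1.2)), (306457, np.float64(0.62)), (306457, np.float64(0.63))]
```

View pics/fin.png

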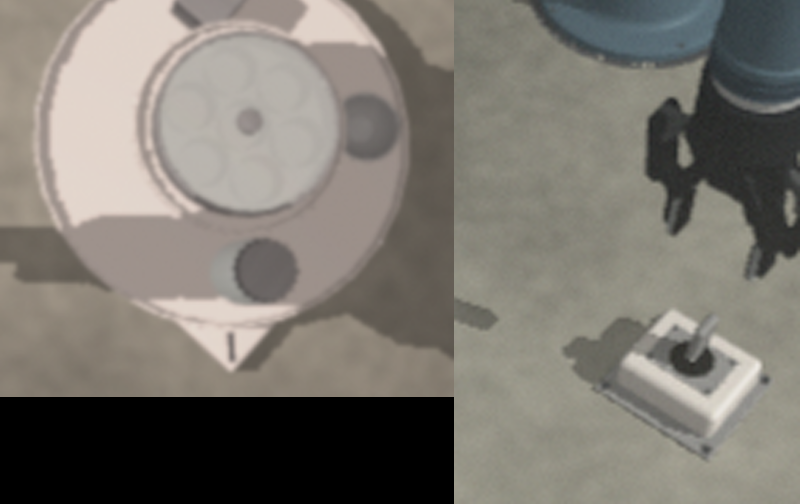

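The toggle is back upright. The cap is at (266,271), full-image (418.8,315.6). The tracker was fooled by the shadow on the cap, so I compute the position from that pixel.

```bash
python3 - <<'E'
from h import *
d=grab('top','p8.png')
h=np.array([.538,-.2268]);n=np.array([.3375,-.2292])
fp=h+.123*(n-h)/np.hypot(*(n-h))
j=px2w(d,418.75,315.6,.148)[:2];print('front',fp,'jar',j,np.hypot(*(j-fp)))
# dark cap centroid
c=d['frame'][295:335,395:445].astype(int).sum(2)/3;m=(c<118).astype(np.uint8)
n_,l,st,ce=cv2.connectedComponentsWithStats(m);print(st[1:],ce[1:]+[395,295])
for a in('p6','p7'):print(a,np.abs(cv2.imread(f'pics/{a}.png').astype(int)[200:350,335:475]-d['frame'][200:350,335:475,::-1]).mean())
E
```

```text
front [ 0.41500881 -0.22827221] jar [ 0.42032395 -0.238956  ] 0.011932891724333658
[[  8   0  14   1  14]
 [ 12   9  23  23 393]
 [ 27  27  23  13 121]] [[409.5        295.        ]
 [417.94402036 314.77608142]
 [436.3553719  329.62809917]]
p6 4.70268253968254
p7 0.35795238095238097
```

```bash
python3 -m crank '[[[0,0,0,0],[0,0,0,0],[0,0,0,0],[0,0,0,0]]]'; python3 - <<'E'
from h import *
d=grab('top');print(np.abs(cv2.imread('pics/p7.png').astype(int)[200:350,335:475]-d['frame'][200:350,335:475,::-1]).mean())
print(r.hand_in())
E
```

```text
time_s: 14.85
tool_pos: [0.4463, 0.1855, 0.3368]
tool_rot: [0.0, 0.14, 0.99, 0.0]
force: [-0.6, -0.4, 0.5]
width: 0.703
0.3863968253968254
the job is handed in; nothing more can be done
None
```

The jar is at the front of the turntable, about 12 mm from the front place against the 35 mm allowed. I handed the job in at about 15 s of the 43 s limit, and it gave no verdict.

I straddled the toggle with the open fingers and pushed it left, which turned the platter clockwise, the short way. I held it about 8.5 s in checked stages, then released it about 0.12 rad short so the platter would coast in. The arm then rose clear.

**Last checks:**
- **Platter:** top-view pictures about 0.6 s apart differed only by noise, so it appears still.
- **Toggle:** it sprang back upright by eye; I did not measure its angle. From the stated shift of its middle, it should rest about 0.08 rad to the left, which is close to the 0.1 limit.
- **Robot contact:** the tool was raised clear of the toggle, with force readings at noise level. The arm stayed above the switch box throughout, well away from the turntable.
- **Other items:** the tin, bowl and dabba were upright in the last full view of the platter, before release. The arm never went near the green lid, spoon or steel bowl, and I did not measure those again.

**Failed check:** my automatic jar-cap tracker gave wrong values at the end (0.47 and 1.07 rad left), because the cap had moved into shadow. I replaced it with the cap's pixel position read from the picture, and the cap's dark-blob centre agreed to within about one pixel.

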